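# Seat the centrifuge rotor and prove its lock with a pull

### The arm

A 6-joint arm with a two-finger parallel gripper is mounted at the origin on the work surface; the furniture and walls round the work are solid. World frame = base frame: x ahead of the robot, y to its left, z up, the work surface at z = 0. Lengths are in m, angles in rad, forces in N, time in s.
With the tool pointing down it reaches from about 0.425 to 0.95 m from the base axis. Payload 3.5 kg.
Tool frame: the origin (TCP) lies at the very end of the fingers, on their centre line; the grasp point (between the pads) lies 19 mm behind it; z points along the fingers, y is the direction in which the jaws open and shut (so a half turn about z gives the same grasp; the last joint's range is limited). The gripper opens to 85 mm and grips with 20 to 120 N. Pads are 22 mm wide; open, the fingers measure 114 mm over their backs; the gripper's body (76 mm by 85 mm) begins 54 mm behind the grasp point. The pads swing forward as they close: fully open they stand 13 mm farther back than shut.
Start: joints at [-1.275, 0.286, 1.577, -0, 1.279, -0.15], TCP at [0.291, -0.609, 0.231] pointing down, gripper open.
Joint ranges: [-2.77, 2.77], [-0.9, 2.22], [0.21, 2.48], [-1.53, 4.67], [0.24, 2.81], [-2.84, 2.84]. Speed limits (rad/s): [2.79, 2.79, 3.14, 3.14, 3.14, 3.14].

### API

Orientations are given as a unit quaternion [x, y, z, w].
In Python, from plant import ctrl, eyes, ticket gives the robot as it stands.
- The arm moves only by the tool send_rows, never from a script. Its arguments are lists of equal length, an entry for each row: "translation": the shift along the tool's x, y, z in units of 30 mm (1.0 is 30 mm), a list of three; "rotation": the turn, a rotation vector about the tool's x, y, z in units of 5 degrees (1.0 is 5 degrees), a list of three; "grip": the finger opening in mm, from 0 to 85.4. A call has 1 to 5 rows; each row shifts and turns the commanded pose from where the row before left it, along the tool's axes as they then stand; what a row does not reach is not made up. A row lasts 1/8 s, in which the tool goes at most 62.5 mm and 10.7 degrees, less where a joint would pass 70% of its speed; a pose out of reach is approached as far as the arm can. A call is refused whole if a number of a shift passes 1 or a number of a turn 1, either way. A call with a gripper value outside its range is refused whole. The fingers move at their own pace and stop on an object; "squeeze" is the grip in N (left out, the last holds). Time passes only in rows, so rows that do not move let the fingers close. It gives the time, the measured TCP pose, the force and the opening at its end, in the units of the state.
- ctrl.get_state(): the state, without advancing time (a new reading comes with each control period).
- eyes.read_camera(name): name is "scene" or "top" or "wrist"; returns a dict with "image" (400x640x3 uint8, blue, green, red), "mtx" (3x3 intrinsics, pixels), "xyz" and "orientation" of the camera in the world; the wrist camera has in their place "hand_eye" (4x4, takes a point from camera to tool coordinates, whose origin is the TCP and whose axes are the flange's). Camera axes: x right, y down, z forward; pixel columns grow to the right and rows downward; lengths in m; the calibration is good to about 2 mm. A picture is of the moment at which its call begins: read the wrist's pose just before it. There is no depth.
- ticket.sign_off(): hands the job in, once; it reports no verdict.
The state is a dict: "time": time; "qpos": joint angles; "dq": joint speeds; "joint_efforts": joint torques, N m; "eef_pos": TCP position; "tcp_rot": TCP orientation; "contact_force": force on the tool from outside, world axes, zero at the start; "wrist_torque": the same for the moment, N m; "opening": opening from 0.0 (shut) to 1.0 (fully open).
Only numpy, scipy, OpenCV 4.12 (cv2) and the standard library are available. Lean on these libraries where they do the work, as an engineer would, in place of code of your own. Each camera call takes 0.05 s, during which the arm holds its last target. There are 200 camera calls.

### The job

The rotor stands crooked in the open centrifuge, perched on top of the four driving lugs: turn it by its wing handle until it can drop over the lugs, and press it down until it snaps fully home. Then prove that the lock holds: pull the handle straight up with steadily rising force to about 15 N (never more than 25 N), hold that for half a second, ease off and let go, with the rotor left fully home. Leave the other things on the bench alone.

Things in the scene. Friction and masses are not known exactly. Their poses are not given: they have to be found in the camera images.
- centrifuge: White bench centrifuge fixed to the bench: body 129 mm before to 97 mm behind the origin, 201 mm wide, rim 103 mm high. Open bowl 138 mm across. Its lid stands open, nearly upright, along the far edge (80 to 95 mm behind the bowl axis, up to 290 mm). Origin on the bench under the bowl axis; x from its sloping control panel (robot's side) to the lid, y to its left, z up.
- rotor: Aluminium fixed-angle rotor, 112 mm across, about 0.45 kg, on the spindle (about 1 mm loose). Origin at the centre of its underside, z up; dished top 25 to 38 mm above it. Two crossed slots 20 mm wide in the underside, along its x and y, take the lugs, so it goes home in four yaws a quarter turn apart, within about 6 degrees. At the start it rests on the lugs, 17 to 45 degrees off the nearest.
- rotor_handle (a point): Where to grip the rotor: middle of its wing handle, on its axis, 62 mm above its origin; axes as the rotor's. The handle is a flat upright plate 64 mm long (rotor's x), 14 mm thick (rotor's y), from 43 to 79 mm above the rotor's origin. With the rotor home it is parallel or square to the centrifuge's sides.
- drive_seat (a point): Centre of the drive's flange, on the bowl axis; moves up and down with the drive, 45 mm above the bench unloaded; axes as the centrifuge's. The rotor's origin is 14 mm above it while perched, 5 to 10 mm when dropped over the lugs but resting on the lock's two spring catches, 0 when home. A push of 5 to 15 N on the rotor snaps it past the catches, which then hold it against any pull (0.7 mm play).
- drive_lug (a point): Top of one of the drive's four lugs, 20 mm from the axis, towards the lid. The lugs lie along the centrifuge's +x, -x, +y and -y, 13 to 26 mm from the axis, 14 mm wide, 14 mm high above the flange; hidden under the rotor. The drive does not turn (its motor is braked).
- drive (a joint): Height of the drive (m), which hangs on rubber mounts in the bowl and gives 1 mm for every 4 N, up (positive) or down: 0 unloaded, about -0.001 with the rotor standing on it, about +0.0026 with a pull of 15 N on the locked rotor, +0.0051 with 25 N.
- slide_box: Bystander: blue slide box, 103 x 176 x 38 mm, lying on the bench to the right; origin at the centre of its underside.
- buffer_bottle: Bystander: bottle with screw cap, 70 mm across, 140 mm high, standing at the right behind; origin at the centre of its underside.
- petri_dish: Bystander: flat round dish, 92 mm across, 16 mm high, on the right, behind the slide box; origin at the centre of its underside.
- pipette: Bystander: piston pipette, 247 mm long, lying on the bench in front on the left; origin under its middle.
- tube_rack: Bystander, fixed: rack, 95 x 210 x 56 mm, its long side along the robot's x, with five capped sample tubes that reach 102 mm up, to the left of the centrifuge; origin at the centre of its underside.

How it is judged:
On the way, in this order (a step that is already met when the one before it is completed fails the run):
1. the rotor is fully home on the drive's flange (z of rotor in the frame of drive_seat below 0.0015 m and horizontal distance between rotor and drive_seat below 0.005 m), for 0.2 s.
2. the locked rotor is pulled up with at least about 8 N and does not come off (value of joint drive above 0.0009 m and z of rotor in the frame of drive_seat below 0.0025 m), for 0.3 s.
At the end, for the whole second after the job is handed in: The rotor stands fully home on the drive's flange (within 1.5 mm in height and 5 mm of the axis, upright within 3 degrees), at rest, with the pull eased off (all of step 1 and angle between rotor's own z axis and vertical below 0.05 rad and value of joint drive below 0 m and linear speed of rotor below 0.02 m/s); the robot touches nothing.
It fails at once if the rotor is pulled with more than about 25 N (value of joint drive above 0.0056 m).
It fails at once if a bystander is shifted by more than 30 mm (distance of any of slide_box, buffer_bottle, petri_dish, pipette from where it was at the start of the episode above 0.03 m).
It also fails if it takes over 54 s, if anything falls off the work surface, if the arm or the gripper's body presses on something with over 40 N, if the wrist force passes 120 N, or if a joint passes its speed limit or range.

## Working session

There is one attempt and no reset: what is moved stays moved. The work goes in short steps, Python scripts to look and compute and a tool call to move; the robot and the scene stay as the last step left them, time stands still between calls to the robot, and variables do not carry over. Pictures are saved under pics/ and viewed, about 8 in all and at most 12, crops included, and the job is handed in when it is done.

Besides the shell and the picture viewer there is one more tool, called in YAML: its name, and indented under it one key for each argument. send_rows: Moves the arm, as the interface text tells. Its arguments: {"type":"object","properties":{"translation":{"type":"array"},"rotation":{"type":"array"},"grip":{"type":"array"},"squeeze":{"type":"number"}},"required":["translation","rotation","grip"]}

```bash
mkdir -p pics; cat > h.py <<'E'
import numpy as np, cv2
from scipy.spatial.transform import Rotation as R
from plant import ctrl, eyes, ticket
def shot(n,f):
    s=ctrl.get_state(); c=eyes.read_camera(n); cv2.imwrite('pics/'+f,c['image']); np.save('pics/'+f+'.npy',np.array([c,s],dtype=object),allow_pickle=True); return c,s
def load(f): return np.load('pics/'+f+'.npy',allow_pickle=True)
def campose(c,s):
    if 'hand_eye' in c:
        T=np.eye(4);T[:3,:3]=R.from_quat(s['tcp_rot']).as_matrix();T[:3,3]=s['eef_pos'];T=T@c['hand_eye'];return T[:3,3],T[:3,:3]
    o=np.array(c['orientation']); M=o if o.shape==(3,3) else R.from_quat(o).as_matrix()
    return np.array(c['xyz']),M
def onplane(c,s,uv,z):
    p,M=campose(c,s); d=M@np.linalg.inv(c['mtx'])@np.array([*uv,1.]); return p+d*(z-p[2])/d[2]
def proj(c,s,P):
    p,M=campose(c,s); q=c['mtx']@(M.T@(np.array(P)-p)); return q[:2]/q[2]
E
python3 - <<'E'
from h import *
c,s=shot('top','top0.png'); print(c['mtx'],c['xyz'],c['orientation']); print(s)
c2,s2=shot('scene','scene0.png'); print(c2['mtx'],c2['xyz'],c2['orientation'])
E
```

```text
[[382.11505619   0.         324.03512707]
 [  0.         382.11505619 200.97506362]
 [  0.           0.           1.        ]] [0.38340679 0.02253468 1.11723175] [-0.69698756  0.71608957 -0.02745149  0.02589354]
{'time': 0.0, 'qpos': array([-1.27501716e+00,  2.87191021e-01,  1.57816224e+00, -1.71499182e-05,
        1.27860469e+00, -1.50004218e-01]), 'dq': array([ 0.00108978, -0.00084498,  0.00024855, -0.00030107,  0.00030636,
       -0.00117533]), 'joint_efforts': array([-6.82493301e-04, -4.05988562e+01, -2.92622244e+01, -1.30491690e-04,
        5.95103993e-03,  7.56261443e-06]), 'eef_pos': array([ 0.29086428, -0.6083933 ,  0.22993827]), 'tcp_rot': array([ 9.75261087e-01,  2.21052964e-01, -9.43107268e-05, -1.17891044e-03]), 'contact_force': array([-0.03007163,  0.45159835,  0.79651974]), 'wrist_torque': array([ 0.05319553,  0.01725876, -0.03036453]), 'opening': 0.9992889304370248}
[[494.97245203   0.         313.39344354]
 [  0.         494.97245203 200.13659487]
 [  0.           0.           1.        ]] [-0.40125828 -0.95603394  0.70713476] [ 0.79475879 -0.28589688  0.19265409 -0.4995056 ]
```

View pics/top0.png

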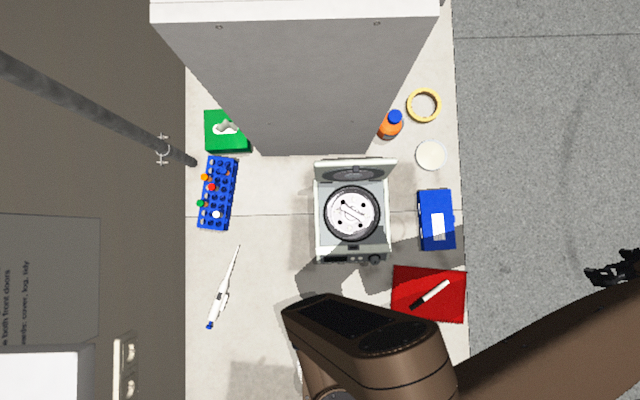

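View pics/scene0.png

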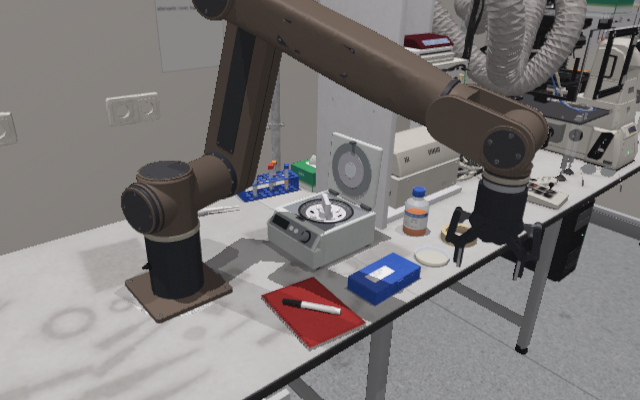

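The top view shows the centrifuge at about (352,210), with the lid at (352,170) on the far side and a tall cabinet behind it. The rotor is at about (352,213). The scene view shows the wing handle standing upright at (328,205). Next I'll enlarge the rotor.

```bash
python3 - <<'E'
from h import *
c,s=load('top0.png'); im=c['image'][150:275,300:405]
c2,s2=load('scene0.png'); im2=c2['image'][130:265,260:390]
a=cv2.resize(im,None,fx=4,fy=4,interpolation=cv2.INTER_CUBIC)[:500]; b=cv2.resize(im2,None,fx=2.9,fy=2.9,interpolation=cv2.INTER_CUBIC)
H=max(a.shape[0],b.shape[0]); a=cv2.copyMakeBorder(a,0,H-a.shape[0],0,0,0);b=cv2.copyMakeBorder(b,0,H-b.shape[0],0,0,0)
cv2.imwrite('pics/crop0.png',np.hstack([a,b])); print(a.shape,b.shape)
for uv,z in [((352,213),.1),((318,161),.29),((397,161),.29),((316,262),.08),((389,262),.08)]: print(uv,onplane(c,s,uv,z))
E
```

```text
(500, 420, 3) (500, 377, 3)
(352, 213) [ 0.42615554 -0.05434124  0.1       ]
(318, 161) [0.53397022 0.03068972 0.29      ]
(397, 161) [ 0.52932548 -0.14216569  0.29      ]
(316, 262) [0.2978255  0.04524535 0.08      ]
(389, 262) [ 0.29248898 -0.15106585  0.08      ]
```

View pics/crop0.png

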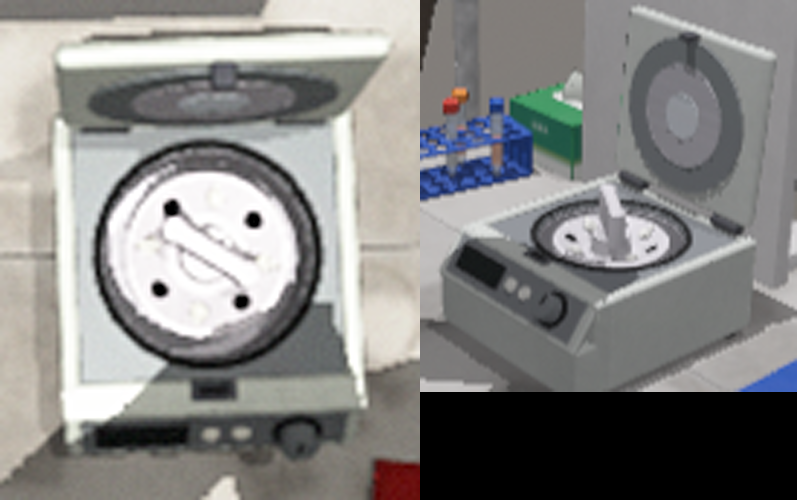

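The handle runs along roughly 52° in world, so a turn of about +38° looks right. Now I move over the rotor.

send_rows:
  translation:
    - [0.8,-0.98,0]
    - [0.8,-0.98,0]
    - [0.8,-0.98,0]
    - [0.8,-0.98,0]
    - [0.8,-0.98,0]
  rotation:
    - [0,0,0]
    - [0,0,0]
    - [0,0,0]
    - [0,0,0]
    - [0,0,0]
  grip: [85,85,85,85,85]

```text
time: 0.72
eef_pos: [0.336, -0.4231, 0.2307]
tcp_rot: [0.975, 0.221, -0.0, -0.001]
contact_force: [-0.1, 0.1, 0.2]
opening: 0.997
```

send_rows:
  translation:
    - [0.8,-0.98,0]
    - [0.8,-0.98,0]
    - [0.8,-0.98,0]
    - [0.8,-0.98,0]
    - [0.8,-0.98,0]
  rotation:
    - [0,0,0]
    - [0,0,0]
    - [0,0,0]
    - [0,0,0]
    - [0,0,0]
  grip: [85,85,85,85,85]

```text
time: 1.35
eef_pos: [0.3807, -0.2388, 0.2308]
tcp_rot: [0.975, 0.221, -0.0, -0.0]
contact_force: [0.4, 0.5, -0.0]
opening: 0.998
```

send_rows:
  translation:
    - [0.8,-0.98,0]
    - [0.8,-0.98,0]
    - [0.8,-0.98,0]
    - [0.8,-0.98,0]
    - [0.4,-0.6,0]
  rotation:
    - [0,0,0]
    - [0,0,0]
    - [0,0,0]
    - [0,0,0]
    - [0,0,0]
  grip: [85,85,85,85,85]

```text
time: 1.98
eef_pos: [0.4197, -0.0696, 0.2309]
tcp_rot: [0.975, 0.222, -0.0, -0.0]
contact_force: [-0.8, -0.2, -0.5]
opening: 0.997
```

send_rows:
  translation:
    - [0,0,0]
    - [0,0,0]
    - [0,0,0]
    - [0,0,0]
    - [0,0,0]
  rotation:
    - [0,0,-1]
    - [0,0,-1]
    - [0,0,-1]
    - [0,0,-1]
    - [0,0,-1]
  grip: [85,85,85,85,85]

```text
time: 2.6
eef_pos: [0.4195, -0.0712, 0.2308]
tcp_rot: [0.904, 0.428, -0.0, -0.0]
contact_force: [0.6, -1.3, -0.8]
opening: 0.995
```

```bash
python3 - <<'E'
from h import *
c,s=shot('wrist','w1.png'); print(s['eef_pos'],s['tcp_rot'],s['contact_force'],s['qpos'],s['time']); print(c['mtx'],c['hand_eye'])
print(R.from_quat(s['tcp_rot']).as_matrix())
E
```

```text
[ 0.41945639 -0.07115615  0.23080254] [ 9.03672209e-01  4.28224595e-01 -3.19278905e-04 -3.65757350e-04] [ 0.63258437 -1.25299647 -0.84067874] [-4.07483736e-01 -2.95382862e-01  2.15721882e+00  3.17329258e-06
  1.28072771e+00  2.78257162e-01] 2.6
[[331.13343151   0.         322.07919919]
 [  0.         331.13343151 204.50762117]
 [  0.           0.           1.        ]] [[ 1.18527286e-04 -9.45894291e-01 -3.24474925e-01  8.26193617e-02]
 [ 9.99999931e-01 -2.57003368e-06  3.72781527e-04  5.19927675e-04]
 [-3.53445830e-04 -3.24474947e-01  9.45894225e-01 -1.42256261e-01]
 [ 0.00000000e+00  0.00000000e+00  0.00000000e+00  1.00000000e+00]]
[[ 6.33247189e-01  7.73949097e-01 -8.90299532e-04]
 [ 7.73949564e-01 -6.33247126e-01  3.87603346e-04]
 [-2.63794361e-04 -9.34495664e-04 -9.99999529e-01]]
```

View pics/w1.png

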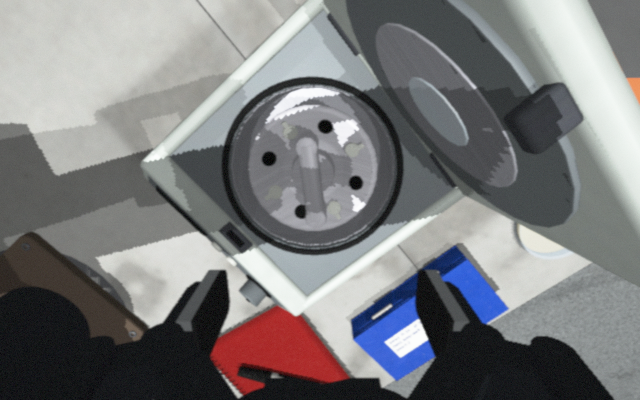

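The wrist view shows the bowl ring centred at about (313,165). The handle runs from about (308,143) to (316,215). The body's top corners are at about (148,160), (303,312) and (465,195).

```bash
python3 - <<'E'
from h import *
c,s=load('w1.png')
im=c['image']
for uv,z in [((313,165),.103),((148,160),.1),((303,312),.1),((465,195),.1),((309,143),.137),((316,215),.137)]: print(uv,onplane(c,s,uv,z))
# rim: dark ring fit
g=cv2.cvtColor(im,cv2.COLOR_BGR2GRAY); m=((g<45)*255).astype(np.uint8); m[262:]=0;m[:70]=0;m[:,:215]=0;m[:,412:]=0
cs,_=cv2.findContours(m,cv2.RETR_EXTERNAL,cv2.CHAIN_APPROX_NONE); k=max(cs,key=lambda q:np.prod(cv2.boundingRect(q)[2:]))
h=cv2.convexHull(k)[:,0]; P=np.array([onplane(c,s,p,.103)[:2] for p in h])
print(cv2.boundingRect(k),cv2.minEnclosingCircle(P.astype(np.float32)))
E_=cv2.fitEllipse(P.astype(np.float32)*1000); print(E_)
a=cv2.resize(im[80:255,220:405],None,fx=4,fy=4,interpolation=cv2.INTER_CUBIC)[:600]
a=cv2.convertScaleAbs(a,alpha=1.3); cv2.imwrite('pics/crop1.png',a)
E
```

```text
(313, 165) [ 0.42956639 -0.04771806  0.103     ]
(148, 160) [0.32532657 0.04216358 0.1       ]
(303, 312) [ 0.32773084 -0.15451893  0.1       ]
(465, 195) [ 0.51381196 -0.15141995  0.1       ]
(309, 143) [ 0.44288643 -0.02870779  0.137     ]
(316, 215) [ 0.41195001 -0.07384672  0.137     ]
(222, 78, 181, 176) ((0.424538254737854, -0.05221842601895332), 0.07571282237768173)
((424.6365966796875, -52.49879455566406), (148.48916625976562, 150.82656860351562), 68.84425354003906)
```

View pics/crop1.png

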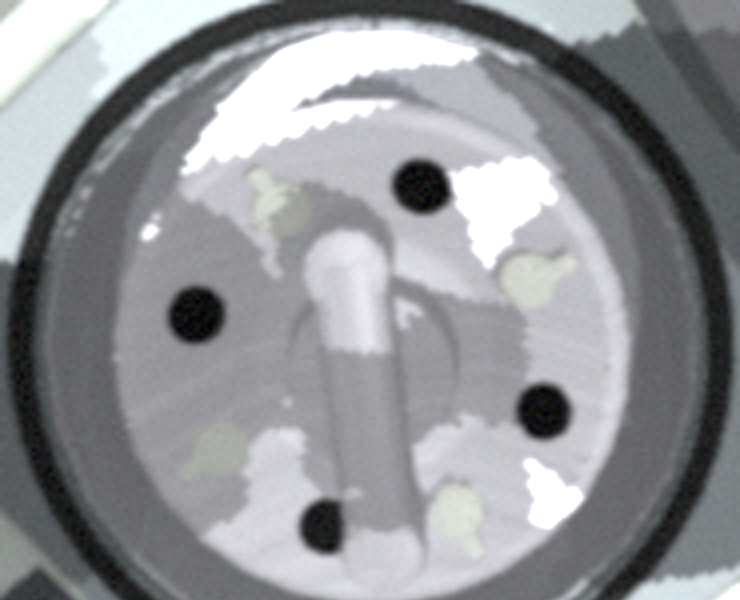

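```bash
python3 - <<'E'
from h import *
c,s=load('w1.png')
a,b=[onplane(c,s,(220+u/4,80+v/4),.137) for u,v in [(346,240),(380,588)]]
d=a-b;print(a,b,(a+b)/2,np.linalg.norm(d),np.degrees(np.arctan2(d[1],d[0])))
# holes: rotor top ~ z .09
H=[onplane(c,s,(220+u/4,80+v/4),.09) for u,v in [(420,187),(196,315),(544,410)]]
print(H,(H[1]+H[2])/2)
c,s=load('top0.png')
a,b=[onplane(c,s,(300+u/4,150+v/4),.137) for u,v in [(168,222),(250,288)]]
d=a-b;print(a,b,(a+b)/2,np.linalg.norm(d),np.degrees(np.arctan2(d[1],d[0])))
E
```

```text
[ 0.44287391 -0.0259764   0.137     ] [ 0.40503985 -0.08098234  0.137     ] [ 0.42395688 -0.05347937  0.137     ] 0.06676129092098722 55.4791199893778
[array([ 0.45607295, -0.03103761,  0.09      ]), array([ 0.40162445, -0.02140529,  0.09      ]), array([ 0.44686699, -0.08576716,  0.09      ])] [ 0.42424572 -0.05358622  0.09      ]
[ 0.44457287 -0.02647633  0.137     ] [ 0.40081423 -0.0776892   0.137     ] [ 0.42269355 -0.05208277  0.137     ] 0.06736154339296908 49.48789997326389
```

Both views agree: the axis is at (0.4245,-0.053), and the handle angle is about 56° (the holes agree). The centrifuge is yawed by about +1°, so the turn is about +35°. Next I align, descend and grip.

send_rows:
  translation:
    - [0.57,-0.25,0]
    - [0,0,0]
    - [0,0,0.8]
    - [0,0,0.8]
    - [0,0,0.8]
  rotation:
    - [0,0,0]
    - [0,0,-1]
    - [0,0,0]
    - [0,0,0]
    - [0,0,0]
  grip: [85,85,85,85,85]

```text
time: 3.28
eef_pos: [0.4246, -0.0532, 0.1584]
tcp_rot: [0.885, 0.465, -0.0, -0.0]
contact_force: [-0.1, 1.3, 0.2]
opening: 0.999
```

```bash
python3 - <<'E'
from h import *
c,s=shot('wrist','w2.png'); print(s['eef_pos'],s['tcp_rot'],s['contact_force'],s['time'])
E
```

```text
[ 0.42461487 -0.0532395   0.15836339] [ 8.85104163e-01  4.65392959e-01 -8.43539682e-05 -8.61255514e-05] [-0.0992182   1.26778563  0.20623895] 3.275
```

View pics/w2.png

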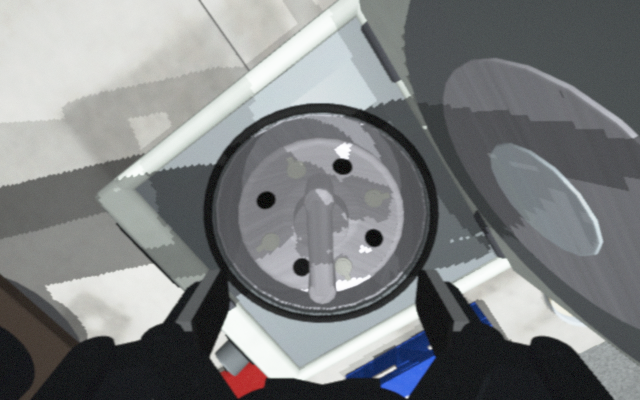

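The handle now stands vertically in the picture, from (321,195) to (322,300), centred between the jaws. Descending and closing.

send_rows:
  translation:
    - [0,0,0.6]
    - [0,0,0.6]
    - [0,0,0.58]
    - [0,0,0]
    - [0,0,0]
  rotation:
    - [0,0,0]
    - [0,0,0]
    - [0,0,0]
    - [0,0,0]
    - [0,0,0]
  grip: [85,85,85,40,0]
  squeeze: 60

```text
time: 3.95
eef_pos: [0.4254, -0.0535, 0.1067]
tcp_rot: [0.885, 0.466, 0.0, 0.0]
contact_force: [-0.1, -0.4, 0.2]
opening: 0.599
```

send_rows:
  translation:
    - [0,0,0]
    - [0,0,0]
    - [0,0,0]
    - [0,0,0]
    - [0,0,0]
  rotation:
    - [0,0,0]
    - [0,0,0]
    - [0,0,0]
    - [0,0,0]
    - [0,0,0]
  grip: [0,0,0,0,0]

```text
time: 4.58
eef_pos: [0.4251, -0.0534, 0.1062]
tcp_rot: [0.885, 0.466, 0.0, 0.0]
contact_force: [-1.6, 1.2, 2.9]
opening: 0.157
```

Gripped: the opening is about 13.4 mm. Now the 35° turn.

send_rows:
  translation:
    - [0,0,0]
    - [0,0,0]
    - [0,0,0]
    - [0,0,0]
    - [0,0,0]
  rotation:
    - [0,0,-1]
    - [0,0,-1]
    - [0,0,-1]
    - [0,0,-1]
    - [0,0,-1]
  grip: [0,0,0,0,0]

```text
time: 5.2
eef_pos: [0.4253, -0.0535, 0.1062]
tcp_rot: [0.762, 0.647, 0.001, 0.0]
contact_force: [-0.5, 0.9, 2.4]
opening: 0.154
```

send_rows:
  translation:
    - [0,0,0]
    - [0,0,0]
    - [0,0,0]
    - [0,0,0]
  rotation:
    - [0,0,-1]
    - [0,0,-1]
    - [0,0,0]
    - [0,0,0]
  grip: [0,0,0,0]

```text
time: 5.7
eef_pos: [0.4242, -0.0532, 0.105]
tcp_rot: [0.704, 0.71, -0.0, -0.001]
contact_force: [0.3, 0.3, -4.5]
opening: 0.152
```

```bash
python3 - <<'E'
from h import *
s=ctrl.get_state(); M=R.from_quat(s['tcp_rot']).as_matrix(); print(s['eef_pos'],np.degrees(np.arctan2(M[1,0],M[0,0])),s['contact_force'],s['wrist_torque'],s['qpos'])
E
```

```text
[ 0.42421336 -0.0531511   0.10501398] 90.46858743524899 [ 0.33842352  0.2657405  -4.5407942 ] [-0.02529842  0.04387011  0.02625281] [-3.62877415e-01 -1.25776063e-01  2.26488373e+00 -4.11640994e-05
  1.00406975e+00 -3.71034085e-01]
```

The vertical force went to -4.5 N, which is the rotor's weight, so the slots are over the lugs. Lowering in small steps.

send_rows:
  translation:
    - [0,0,0.07]
    - [0,0,0.07]
    - [0,0,0.07]
    - [0,0,0]
    - [0,0,0]
  rotation:
    - [0,0,0]
    - [0,0,0]
    - [0,0,0]
    - [0,0,0]
    - [0,0,0]
  grip: [0,0,0,0,0]

```text
time: 6.32
eef_pos: [0.4249, -0.0534, 0.1001]
tcp_rot: [0.704, 0.71, -0.0, -0.0]
contact_force: [-3.7, 0.6, 3.4]
opening: 0.15
```

send_rows:
  translation:
    - [0,0,0.07]
    - [0,0,0]
    - [0,0,0]
  rotation:
    - [0,0,0]
    - [0,0,0]
    - [0,0,0]
  grip: [0,0,0]

```text
time: 6.7
eef_pos: [0.4253, -0.0535, 0.0985]
tcp_rot: [0.704, 0.711, -0.0, 0.0]
contact_force: [-4.7, 1.7, 6.5]
opening: 0.152
```

It has dropped 7.7 mm and now rests on the catches. Pressing on.

send_rows:
  translation:
    - [0,0,0.06]
    - [0,0,0.06]
    - [0,0,0]
  rotation:
    - [0,0,0]
    - [0,0,0]
    - [0,0,0]
  grip: [0,0,0]

```text
time: 7.08
eef_pos: [0.4258, -0.0537, 0.0959]
tcp_rot: [0.704, 0.711, 0.0, 0.0]
contact_force: [-5.2, 1.9, 12.0]
opening: 0.156
```

send_rows:
  translation:
    - [0,0,0.06]
    - [0,0,0.06]
    - [0,0,0]
  rotation:
    - [0,0,0]
    - [0,0,0]
    - [0,0,0]
  grip: [0,0,0]

```text
time: 7.45
eef_pos: [0.4261, -0.0538, 0.0935]
tcp_rot: [0.704, 0.711, -0.0, 0.0]
contact_force: [-8.3, 2.5, 18.7]
opening: 0.155
```

The side force in x has grown to -8 N, so I shift back a little in -x (tool -y) while pressing.

send_rows:
  translation:
    - [0,-0.06,0.03]
    - [0,-0.02,0.06]
    - [0,0,0]
  rotation:
    - [0,0,0]
    - [0,0,0]
    - [0,0,0]
  grip: [0,0,0]

```text
time: 7.82
eef_pos: [0.4255, -0.0538, 0.0909]
tcp_rot: [0.704, 0.71, 0.002, 0.003]
contact_force: [-1.0, 3.2, 7.8]
opening: 0.157
```

```bash
python3 - <<'E'
from h import *
s=ctrl.get_state(); print(s['eef_pos'],s['contact_force'],s['wrist_torque'])
E
```

```text
[ 0.42546485 -0.05381492  0.09088213] [-0.95492213  3.18425987  7.77802762] [0.37237262 0.32788371 0.03188379]
```

The force fell to 7.8 N while z went on to 0.0909. The drop of 15.3 mm is 14 mm plus the extra drive sag, so it has snapped home. I press a little more to confirm, then start the pull in small steps.

send_rows:
  translation:
    - [0,0,0.05]
    - [0,0,0]
    - [0,0,0]
    - [0,0,-0.05]
  rotation:
    - [0,0,0]
    - [0,0,0]
    - [0,0,0]
    - [0,0,0]
  grip: [0,0,0,0]

```text
time: 8.32
eef_pos: [0.4255, -0.0538, 0.0905]
tcp_rot: [0.704, 0.71, 0.002, 0.003]
contact_force: [-0.2, 2.4, 8.9]
opening: 0.152
```

send_rows:
  translation:
    - [0,0,-0.03]
    - [0,0,-0.03]
    - [0,0,-0.03]
    - [0,0,-0.03]
    - [0,0,0]
  rotation:
    - [0,0,0]
    - [0,0,0]
    - [0,0,0]
    - [0,0,0]
    - [0,0,0]
  grip: [0,0,0,0,0]

```text
time: 8.95
eef_pos: [0.4248, -0.0538, 0.0923]
tcp_rot: [0.704, 0.71, 0.002, 0.003]
contact_force: [4.6, 2.0, 3.1]
opening: 0.154
```

send_rows:
  translation:
    - [0,0.03,-0.03]
    - [0,0.02,-0.03]
    - [0,0.02,-0.03]
    - [0,0.01,-0.03]
    - [0,0,0]
  rotation:
    - [0,0,0]
    - [0,0,0]
    - [0,0,0]
    - [0,0,0]
    - [0,0,0]
  grip: [0,0,0,0,0]

```text
time: 9.57
eef_pos: [0.4235, -0.0531, 0.0938]
tcp_rot: [0.704, 0.711, -0.001, -0.001]
contact_force: [0.7, -0.9, -4.1]
opening: 0.149
```

send_rows:
  translation:
    - [0,0.01,-0.03]
    - [0,0.01,-0.03]
    - [0,0.01,-0.03]
    - [0,0,0]
  rotation:
    - [0,0,0]
    - [0,0,0]
    - [0,0,0]
    - [0,0,0]
  grip: [0,0,0,0]

```text
time: 10.07
eef_pos: [0.4239, -0.0528, 0.0961]
tcp_rot: [0.704, 0.711, -0.001, -0.002]
contact_force: [-1.8, -1.5, -8.6]
opening: 0.152
```

The lock is holding: z rose 5.2 mm, against 4.8 mm expected from drive plus play. I continue to 15 N.

send_rows:
  translation:
    - [0,0,-0.03]
    - [0,0,-0.03]
    - [0,0,-0.03]
    - [0,0,0]
  rotation:
    - [0,0,0]
    - [0,0,0]
    - [0,0,0]
    - [0,0,0]
  grip: [0,0,0,0]

```text
time: 10.58
eef_pos: [0.424, -0.0528, 0.0987]
tcp_rot: [0.704, 0.71, -0.001, -0.002]
contact_force: [-3.0, -0.8, -19.0]
opening: 0.153
```

That gives 19 N, above the target but under 25 N. I ease about 1 mm to 15 N and hold.

send_rows:
  translation:
    - [0,0,0.035]
    - [0,0,0]
    - [0,0,0]
    - [0,0,0]
    - [0,0,0]
  rotation:
    - [0,0,0]
    - [0,0,0]
    - [0,0,0]
    - [0,0,0]
    - [0,0,0]
  grip: [0,0,0,0,0]

```text
time: 11.2
eef_pos: [0.4242, -0.0528, 0.0982]
tcp_rot: [0.704, 0.711, -0.001, -0.002]
contact_force: [-6.4, -0.3, -16.5]
opening: 0.155
```

Held 0.5 s at about 16 N. Now I ease off slowly.

send_rows:
  translation:
    - [0,-0.03,0.05]
    - [0,-0.02,0.05]
    - [0,-0.01,0.05]
    - [0,0,0.05]
    - [0,0,0]
  rotation:
    - [0,0,0]
    - [0,0,0]
    - [0,0,0]
    - [0,0,0]
    - [0,0,0]
  grip: [0,0,0,0,0]

```text
time: 11.82
eef_pos: [0.4256, -0.0537, 0.0948]
tcp_rot: [0.704, 0.71, 0.001, 0.002]
contact_force: [-2.9, 3.0, -4.3]
opening: 0.153
```

send_rows:
  translation:
    - [0,0,0.04]
    - [0,0,0.04]
    - [0,0,0]
  rotation:
    - [0,0,0]
    - [0,0,0]
    - [0,0,0]
  grip: [0,0,0]

```text
time: 12.2
eef_pos: [0.4255, -0.0538, 0.0922]
tcp_rot: [0.704, 0.71, 0.001, 0.002]
contact_force: [-2.2, 2.2, 2.1]
opening: 0.153
```

The force is +2.1 N with the height consistent with home. Releasing and going up.

send_rows:
  translation:
    - [0,0,0]
    - [0,0,0]
    - [0,0,0]
    - [0,0,0]
    - [0,0,0]
  rotation:
    - [0,0,0]
    - [0,0,0]
    - [0,0,0]
    - [0,0,0]
    - [0,0,0]
  grip: [45,45,45,45,45]

```text
time: 12.82
eef_pos: [0.4241, -0.0534, 0.0908]
tcp_rot: [0.704, 0.71, 0.0, 0.0]
contact_force: [0.4, 0.1, 0.4]
opening: 0.526
```

send_rows:
  translation:
    - [0,0,-0.4]
    - [0,0,-0.8]
    - [0,0,-0.9]
    - [0,0,-0.9]
    - [0,0,-0.9]
  rotation:
    - [0,0,0]
    - [0,0,0]
    - [0,0,0]
    - [0,0,0]
    - [0,0,0]
  grip: [45,45,45,45,45]

```text
time: 13.45
eef_pos: [0.4241, -0.0534, 0.2096]
tcp_rot: [0.704, 0.71, 0.0, 0.001]
contact_force: [0.3, 0.0, -0.2]
opening: 0.529
```

```bash
python3 - <<'E'
from h import *
c,s=shot('wrist','w3.png'); print(s['eef_pos'],s['contact_force'],s['time'],s['opening'])
for dz,n in ((.044,'home'),(.051,'on catches'),(.058,'perched')):
    print(n,[proj(c,s,(.4245,-.053+d,dz+.079)).round(1) for d in (-.032,.032)])
E
```

```text
[ 0.42406067 -0.05338544  0.20958499] [ 0.26690548  0.03554579 -0.20967055] 13.45 0.5287364079948544
home [array([322.4, 248.4]), array([323.3, 166.2])]
on catches [array([322.4, 252.6]), array([323.4, 168.4])]
perched [array([322.5, 257.1]), array([323.4, 170.8])]
```

View pics/w3.png

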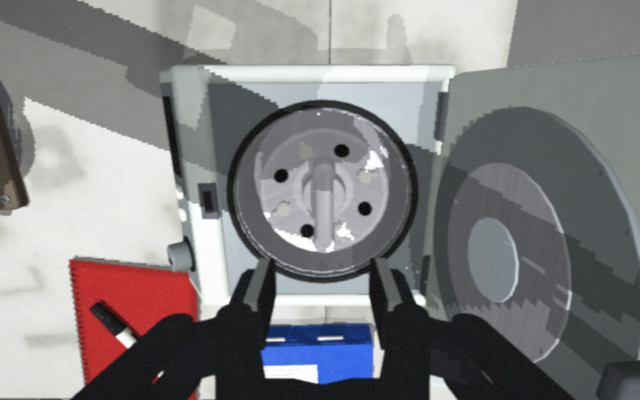

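The handle spans rows ~165 to ~250 at column 323. That matches the home prediction (166 to 248), and it is square to the body. The gripper is clear with no force on it, so I hand in.

```bash
python3 -c "
from plant import ticket; print(ticket.sign_off())"
```

```text
the job is handed in; nothing more can be done
None
```

The rotor is seated and locked, and the pull test held. I handed the job in at about 13.5 s; the sign-off gives no verdict.

- **Seating:** I gripped the wing handle and turned it about +35° until the slots lined up with the lugs. I lowered it onto the catches and pressed; the hand force reached at least 18.7 N before it snapped home. That is a little above the 5 to 15 N given, and it came with up to 8 N of side force, which I relieved. The total drop matched full seating within about 0.1 mm.
- **Lock test:** I raised the pull in steps. The last step overshot to 19 N, so I eased to about 16.5 N and held there for half a second. It stayed below the 25 N limit in every reading. At 8.6 N the handle had risen 5.2 mm, against about 4.8 mm expected from drive travel and play, so the lock held. I then eased off to a slight downward push and let go.
- **Last checks:** The gripper is clear, at z = 0.21 m, with no force on it. In the last wrist picture the handle is square to the body and spans rows 165 to 250. That fits the home prediction of 166 to 248 best, but the catch-rest prediction (168 to 253) is only a few pixels off. The force and height readings are the stronger evidence.
- **Disagreement:** The first handle angle read 49° in the top view and 55° in the wrist view. I used the wrist value, and the fit confirmed it.
- **Bystanders:** No move went near the other things on the bench. I did not re-measure where they stand.

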